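Reset the bench isolator with its captive key

TASK

The bench's power isolator has tripped: take the key from its wooden dock, push it gently into the keyhole on top of the grey isolator box until its collar sits on the lock face, and turn it clockwise until you feel it press against its stop. Then turn it back home, draw it straight out and stand it in the dock again with its collar on the wood. Never force the key in the lock, and leave the other things on the bench where they are.

Things in the scene. Friction and masses are not known exactly. Their poses are not given: they have to be found in the camera images.
- key_grip (a point): Middle of the key's upright flat dark steel handle: 40 mm along the key's x, 12 mm thick along its y, 44 mm tall (22 mm above and below this point). Best gripped from above across the 12 mm. Axes: z up along the stem, x the way the bit points. Key about 160 g.
- key_collar (a point): On the key's axis at the underside of its steel collar (26 mm across, 4 mm thick), 26 mm below key_grip; same axes. Below it the round stem, 10 mm across, runs 30 mm down to a tapered tip.
- key_bit (a point): Middle of the key's bit, a steel flag on the +x side of the stem, 10 mm from the stem's axis and 19 mm below the collar's underside. It is 5 mm thick, reaches 16 mm from the axis and, with its bevelled upper and lower edges, is 13 mm tall.
- lock_hole (a point): Centre of the keyhole in the lock's top face. Axes: z up; x the way the bit must point to go in and come out (the slot for the bit runs to +x, a black dot lies beyond it). Stem hole 11.5 mm wide, bit slot 6.5 mm wide reaching 17 mm from the centre, through an 11 mm plate. Key fully in: collar on the face, key_collar at this point.
- lock: Isolator box: grey, fixed, 120 x 130 x 70 mm, with a 60 mm square aluminium lock face in its top; origin under its middle, 70 mm below lock_hole. The key is forced, and fails, if the contact forces between key and lock add up to over 25 N, or the bit presses the far stop with over 20 N. While turned away from home the key is held captive under the face plate.
- rotor (a joint): Angle of the lock's rotor, rad: 0 home, grows clockwise seen from above, stays where left. The bit carries it with 0.1 to 0.15 rad play each way; friction 0.04 N m. Home counts below 0.25. The bit, 14 mm off the axis, meets a hard home stop just anticlockwise of home, and a hard far stop 0.7 to 1.4 rad clockwise, unseen and different each time: felt as a sharp rise of moment.
- dock_hole (a point): Centre of the hole at the top of the key's dock: fixed plywood block, 64 mm square, top 45 mm above the bench, on a 90 mm steel plate 6 mm thick. Axes as for the lock: x the way the bit points. Stem hole 14 mm wide, bit slot 9 mm wide reaching 18.5 mm. The key stands in it with its collar on the top, key_collar at this point.
- jar: Small clear jar, 40 mm across and 50 mm tall, origin under its middle; stands between the lock and the dock. Leave alone.
- spool: Grey solder spool, 56 mm across, 38 mm tall, origin under its middle. Leave alone.
- driver: Screwdriver 170 mm long lying on the bench, origin under its middle. Leave alone.
- iron_stand: Soldering-iron stand with sponge, 80 x 120 x 104 mm, origin under its middle. Leave alone.
Not all that is in view belongs to the job. What is shaped like the part that bears key_grip but pink is not meant. Of the things that look like the part that bears dock_hole, the smaller one is meant.

How it is judged (in metres and radians):
On the way, in this order (a step that is already met when the one before it is completed fails the run):
1. the key is pushed fully into the lock, its collar on the lock face (z of key_collar in the frame of lock_hole below 0.0025 m and horizontal distance between key_collar and lock_hole below 0.003 m and value of joint rotor below 0.25 rad), for 0.1 s.
2. with the key fully in, its bit is held against the lock's far stop (more than 1.5 N) (z of key_collar in the frame of lock_hole below 0.0025 m and horizontal distance between key_collar and lock_hole below 0.003 m and value of joint rotor above 0.45 rad and contact force between key and stop_c0 above 1.5 N), for 0.1 s.
3. the key is turned back home while still in the lock (distance between key_collar and lock_hole below 0.006 m and value of joint rotor below 0.25 rad and angle between the x axis of key_collar and the x axis of lock_hole, either way round below 0.15 rad), for 0.05 s.
4. the key is drawn out of the lock (z of key_collar in the frame of lock_hole above 0.033 m), for 0.05 s.
At the end, for the whole second after the job is handed in: The key stands released and at rest in its dock: collar within 3 mm of the dock's top in height and 4 mm of the hole's centre, upright within 0.1 rad; the lock's rotor is home (below 0.25 rad) (horizontal distance between key_collar and dock_hole below 0.004 m and z of key_collar in the frame of dock_hole between -0.003 and 0.003 m and angle between key_collar's own z axis and vertical below 0.1 rad and linear speed of key below 0.02 m/s and value of joint rotor below 0.25 rad); the robot touches nothing.
It fails at once if the key is forced: more than 25 N between key and lock, or 20 N between its bit and the far stop (contact force between key and lock above 25 N or contact force between key and stop_c0 above 20 N).
It fails at once if a bystander is moved by more than 30 mm (distance of any of jar, spool, driver, iron_stand from where it was at the start of the episode above 0.03 m).
It also fails if it takes over 72 s, if anything falls off the work surface, if the arm or the gripper's body presses on something with over 40 N, if the wrist force passes 120 N, or if a joint passes its speed limit or range.

ROBOT

A 6-joint arm with a two-finger parallel gripper is mounted at the origin on the work surface. World frame = base frame: x ahead of the robot, y to its left, z up, the work surface at z = 0. Lengths are in mm, angles in degrees, forces in N, time in s.
With the tool pointing down it reaches from about 325 to 925 mm from the base axis. Payload 3.1 kg.
Tool frame: the origin (TCP) lies at the very end of the fingers, on their centre line; the grasp point (between the pads) lies grasp_offset behind it (grasp_offset is the distance from the TCP to the grasp point, in mm); z points along the fingers, x is the direction in which the jaws open and shut, and the axes are right-handed (so a half turn about z gives the same grasp; the last joint's range is limited). The gripper opens to 85 mm and grips with 20 to 120 N. Pads are 22 mm wide; open, the fingers measure 114 mm over their backs; the gripper's body (76 mm by 85 mm) begins 54 mm behind the grasp point. The pads swing forward as they close: fully open they stand 13 mm farther back than shut.
Start: joints at [-81.429, 12.427, 92.441, -0, 75.132, -6.429], TCP at [161.783, -603.71, 231.3] pointing down, gripper open.
Joint ranges: [-157.48, 157.48], [-44.54, 120.13], [17.64, 146.25], [-64.5, 244.5], [7.68, 150.69], [-147.95, 147.95]. Speed limits (degrees/s): [159.86, 159.86, 180, 180, 180, 180].

INTERFACE

Orientations are given as [roll, pitch, yaw] about the fixed x, y, z axes, in that order (R = Rz(yaw) Ry(pitch) Rx(roll)).
In Python, from station import * gives the robot as it stands. Calls block until the motion is done:
- goto(position, orientation): joint-space move of the TCP to a pose.
- move_l(position, attitude=None, speed=150): straight line of the TCP; attitude=None keeps the orientation; speed is the mean speed in mm/s.
- move_j(angles): joint-space move.
- grip(opening, squeeze=None): finger opening in mm; squeeze is the grip in N (None keeps the last); returns when the fingers have stopped.
- wait(seconds).
- solve_ik(position, orientation): joint angles nearest the present ones, or None.
- get_obs(): the state.
- get_image(name): name is "side" or "top" or "wrist"; returns the picture (384x512x3 uint8, red, green, blue); there is no depth.
- get_calibration(name): a dict with "fx", "fy", "cx", "cy" (pixels), "R" (3x3) and "t" (3): a world point X has camera coordinates R X + t; the wrist camera has in their place "mount" (4x4, takes a point from camera to tool coordinates, whose origin is the TCP and whose axes are the tool frame's). Camera axes: x right, y down, z forward; pixel columns grow to the right and rows downward; lengths in mm; the calibration is good to about 2 mm. A picture is of the moment at which its call begins: read the wrist's pose just before it. get_calibration takes no time and is no camera call.
A pose or a line that the arm cannot do raises Unreachable and nothing moves.
- sign_off(): hands the job in, once; it reports no verdict.
Trained networks look in the newest picture that a camera, given by its name, has taken for a name from the list of things; names that differ only in an ending like _2 or _b are one class to them, and where a whole thing is asked for, a point or a joint stands for the part that bears it (a point fixed in the world has none). Each returns a list of dicts, best first, with "score" (0 to 1); they miss things now and then, are a little off and sometimes report something else, mostly with a low value. They report only what shows in the picture. A call takes as long as a camera call. They do not tell look-alikes from the thing itself.
- spot_in(name, camera): "extent" ([centre column, centre row, width, height] in pixels, round what is visible of it).
- regions_of(name, camera): "region" (384x512 bool, what is visible of it) and "extent" ([centre column, centre row, width, height] in pixels, round what is visible of it).
The state is a dict: "t": time; "joint_pos": joint angles; "qvel": joint speeds; "effort": joint torques, N m; "tcp_pos": TCP position; "ee_rot": TCP orientation; "wrist_force": force on the tool from outside, world axes, zero at the start; "moment": the same for the moment, N m; "grip_width": finger opening in mm.
Only numpy, scipy, OpenCV 4.12 (cv2) and the standard library are available. Lean on these libraries where they do the work, as an engineer would, in place of code of your own. Each camera call takes 0.05 s, during which the arm holds its last target.

## Working session

There is one attempt and no reset: what is moved stays moved. The work goes in short steps, each a Python script; the robot and the scene stay as the last script left them, time stands still between calls to the robot, and variables do not carry over. Pictures are saved under pics/ and viewed, and the job is handed in when it is done.

```bash
ls; mkdir -p pics
python3 - <<'E'
from station import *
import cv2
print(get_obs())
for n in ("side","top","wrist"):
    im=get_image(n); cv2.imwrite(f"pics/a_{n}.png",im[...,::-1])
    c=get_calibration(n); print(n,c)
    for k in ("key_grip","lock","dock_hole","jar"):
        try:
            for d in spot_in(k,n)[:4]: print(k,d['score'],d['extent'])
        except Exception as e: print(k,repr(e))
E
```

```text
pics
{'t': 0.0, 'joint_pos': array([-8.14303386e+01,  1.24760280e+01,  9.25314301e+01,  1.58910229e-03,
        7.51313191e+01, -6.42706582e+00]), 'qvel': array([ 0.03090344, -0.02506605, -0.09853357,  0.04999592,  0.00715471,
       -0.03884137]), 'effort': array([-1.56681006e-03, -3.96846414e+01, -3.03854585e+01, -3.23475788e-04,
        9.79197328e-03, -1.00577671e-05]), 'tcp_pos': array([ 161.64773854, -602.87082365,  229.94926863]), 'ee_rot': array([-1.79982940e+02,  1.37733237e-01, -7.50036619e+01]), 'wrist_force': array([-0.16768316,  0.44427536, -0.55802855]), 'moment': array([-0.0100456 , -0.01623925,  0.03937061]), 'grip_width': 85.36440423306672}
side {'fx': 443.1712077289676, 'fy': 443.1712077289676, 'cx': 251.05313731789593, 'cy': 187.54631935512182, 'R': array([[ 0.99718852, -0.07457044,  0.00736872],
       [-0.02900897, -0.47483833, -0.87959482],
       [ 0.06909072,  0.8769081 , -0.47566655]]), 't': array([-537.25460411,  133.34120165,  980.99371006])}
key_grip 0.57 [264.2, 170.9, 15.1, 22.7]
lock 0.9 [270.7, 272.3, 73.4, 72.4]
lock 0.28 [264.2, 187.9, 38.7, 28.0]
do
[... 467 characters left out ...]
2]
key_grip 0.85 [135.7, 175.1, 33.5, 20.1]
key_grip 0.64 [193.9, 176.1, 8.7, 22.8]
lock 0.65 [352.1, 191.9, 64.3, 55.4]
dock_hole 0.68 [192.7, 184.4, 45.7, 47.4]
dock_hole 0.68 [138.2, 286.6, 59.5, 62.6]
jar 0.78 [285.4, 209.6, 17.9, 22.6]
wrist {'fx': 267.1976155841163, 'fy': 267.1976155841163, 'cx': 253.53908561729992, 'cy': 187.59122195356466, 'mount': array([[ 9.99999132e-01,  1.06390191e-03,  7.76636119e-04,
         6.02583007e-01],
       [-1.25786481e-03,  9.46286203e-01,  3.23327759e-01,
        -8.23621118e+01],
       [-3.90931023e-04, -3.23328456e-01,  9.46286720e-01,
        -1.42839416e+02],
       [ 0.00000000e+00,  0.00000000e+00,  0.00000000e+00,
         1.00000000e+00]])}
```

Run:
```python
import cv2
a=cv2.imread("pics/a_top.png"); cv2.imwrite("pics/b1.png",cv2.resize(a[120:340,90:420],None,fx=2.4,fy=2.4,interpolation=cv2.INTER_CUBIC))
a=cv2.imread("pics/a_side.png"); cv2.imwrite("pics/b2.png",cv2.resize(a[130:330,150:400],None,fx=3,fy=3,interpolation=cv2.INTER_CUBIC))
```

```text
(no output)
```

View pics/b1.png

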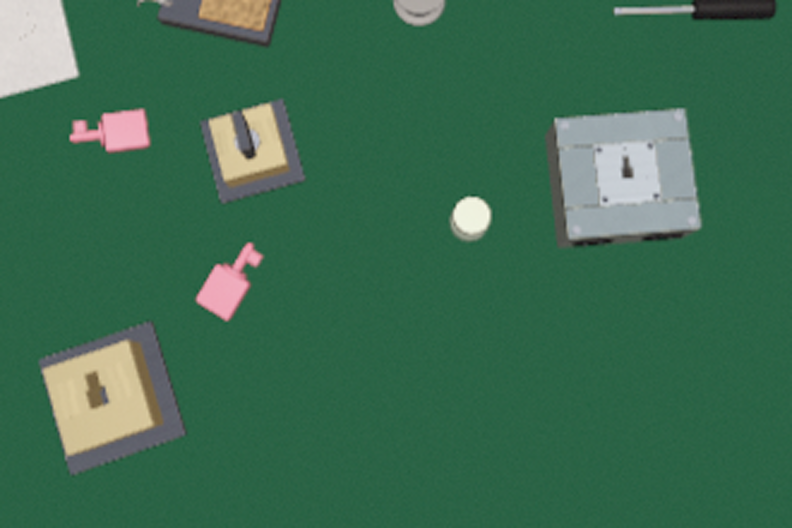

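View pics/b2.png

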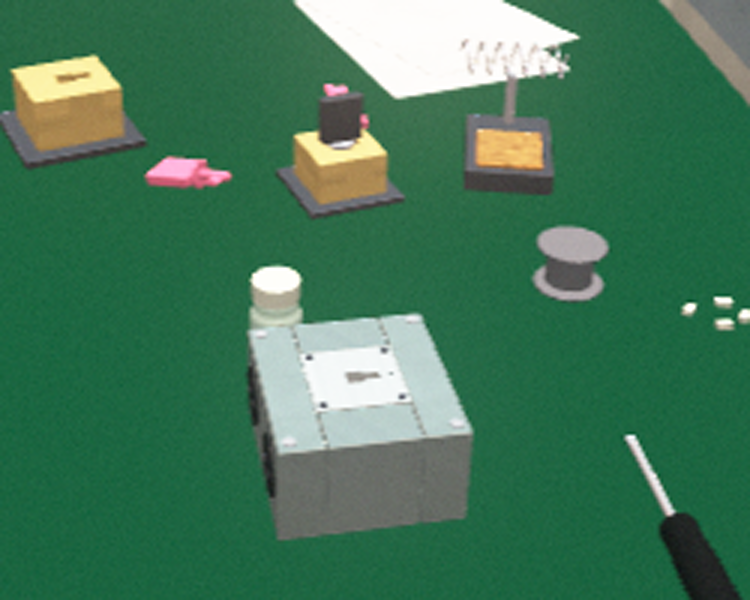

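View pics/a_top.png

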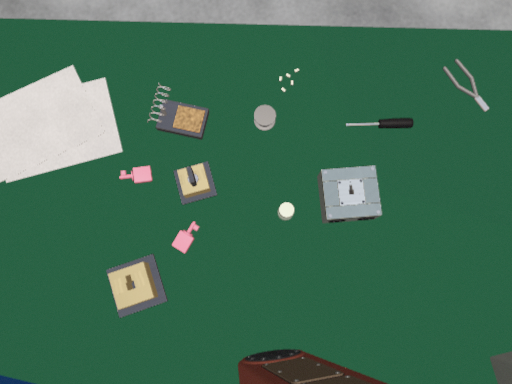

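The key that fits is the dark handle standing in the dock at top-image (193,180). The two pink keys at (136,175) and (185,238) are decoys. The docks are at (193,184) and (138,287), and the smaller first one is meant. The lock is at (351,190), with its slot pointing up the image (+x). I'll take rough positions from the top view, then look with the wrist camera.

```bash
cat > h.py <<'E'
from station import *
import station, cv2, numpy as np
from scipy.spatial.transform import Rotation as Ro
def ray_z(cam,uv,z,obs=None):
    c=get_calibration(cam); d=np.array([(uv[0]-c['cx'])/c['fx'],(uv[1]-c['cy'])/c['fy'],1.])
    if cam=='wrist':
        M=np.array(c['mount']); R=Ro.from_euler('xyz',obs['ee_rot'],degrees=True).as_matrix()
        o=R@M[:3,3]+obs['tcp_pos']; D=R@M[:3,:3]@d
    else:
        o=-c['R'].T@c['t']; D=c['R'].T@d
    return o+D*(z-o[2])/D[2]
def proj_w(X,obs):
    c=get_calibration('wrist'); M=np.array(c['mount']); R=Ro.from_euler('xyz',obs['ee_rot'],degrees=True).as_matrix()
    p=np.linalg.inv(M)@np.append(R.T@(np.array(X)-obs['tcp_pos']),1)
    return np.array([c['cx']+c['fx']*p[0]/p[2],c['cy']+c['fy']*p[1]/p[2]])
def snap(name,cam='wrist'):
    o=get_obs(); im=get_image(cam); cv2.imwrite(f'pics/{name}.png',im[...,::-1]); return o,im
E
python3 - <<'E'
from h import *
print([n for n in dir(station) if not n.startswith('_')]); print(getattr(station,'grasp_offset',None))
for uv,z in (((192,176),93),((351.3,190),70),((285.4,208),50)): print(uv,ray_z('top',uv,z))
for uv,z in (((264.2,170),71),((272,255.6),70)): print(uv,ray_z('side',uv,z))
E
```

```text
['Unreachable', 'get_calibration', 'get_image', 'get_obs', 'goto', 'grasp_offset', 'grip', 'move_j', 'move_l', 'regions_of', 'sign_off', 'solve_ik', 'spot_in', 'wait']
18.700000000000003
(192, 176) [582.39483456 213.51849764  93.        ]
(351.3, 190) [ 562.61684318 -156.64142441   70.        ]
(285.4, 208) [519.9602101   -4.38746154  50.        ]
(264.2, 170) [588.92974466 211.1239973   71.        ]
(272, 255.6) [ 566.66254742 -157.85120747   70.        ]
```

Run:
```python
from h import *
goto([565,-157,175],[180,0,90]); wait(0.3)
o,im=snap('w_lock'); np.save('o_lock.npy',np.r_[o['tcp_pos'],o['ee_rot']]); print(o['tcp_pos'],o['ee_rot'],o['joint_pos'],proj_w([565,-157,70],o))
goto([586,211,185],[180,0,105]); wait(0.3)
o,im=snap('w_dock'); np.save('o_dock.npy',np.r_[o['tcp_pos'],o['ee_rot']]);print(o['t'],o['tcp_pos'],o['ee_rot'],o['joint_pos'],proj_w([586,211,93],o))
```

```text
[ 564.92471657 -157.44340684  175.0379407 ] [1.79997119e+02 2.21409639e-03 8.99572902e+01] [-2.24278030e+01  1.08670875e+01  1.00596700e+02 -1.02094316e-03
  6.85327053e+01 -1.12384720e+02] [254.83812557 187.07324973]
4.9417 [586.29398367 210.06279622 185.01119244] [1.79999680e+02 2.68422602e-03 1.04911600e+02] [ 1.32598298e+01  1.45289982e+01  9.50631239e+01 -2.83823032e-03
  7.04074812e+01 -9.16508182e+01] [255.2249819  191.67797608]
```

View pics/w_lock.png

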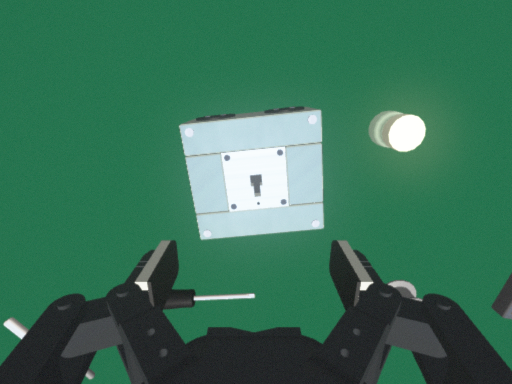

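View pics/w_dock.png

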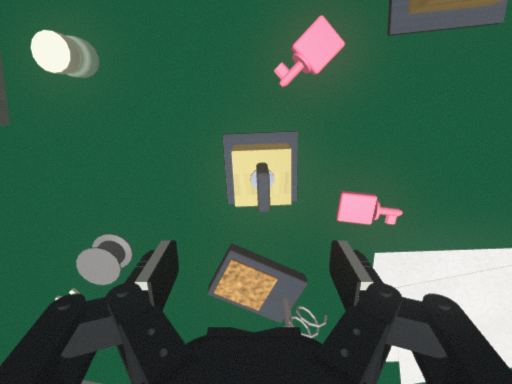

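Run:
```python
import cv2,numpy as np
a=cv2.imread("pics/w_lock.png")[140:220,215:300]; b=cv2.imread("pics/w_dock.png")[125:215,215:305]
a=cv2.resize(a,(560,560*80//85),interpolation=cv2.INTER_CUBIC); b=cv2.resize(b,(560,560),interpolation=cv2.INTER_CUBIC)
cv2.imwrite("pics/c1.png",a);cv2.imwrite("pics/c2.png",b)
```

```text
(no output)
```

View pics/c1.png

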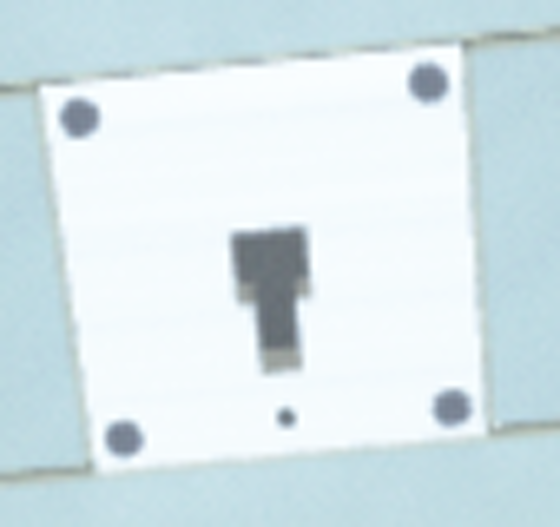

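View pics/c2.png

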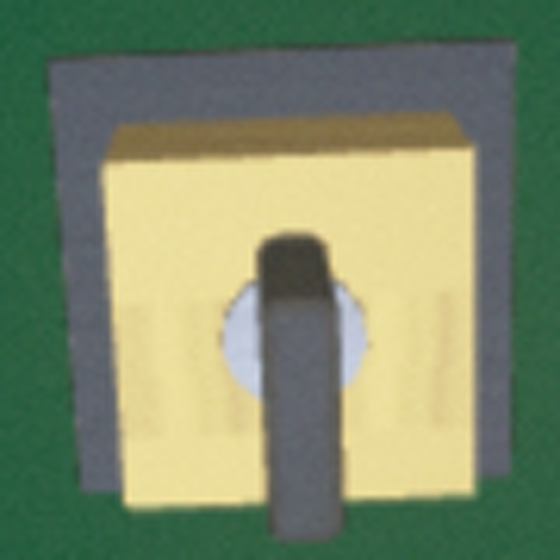

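Run:
```python
from h import *
def ob(f):
    a=np.load(f); return dict(tcp_pos=a[:3],ee_rot=a[3:])
def rep(name,pts,off,s,z,o):
    P=np.array([ray_z('wrist',(off[0]+p[0]/s,off[1]+p[1]/s),z,o)[:2] for p in pts]); 
    print(name,'centre',P.mean(0).round(2)); d=np.roll(P,-1,0)-P
    print('  len',np.linalg.norm(d,axis=1).round(1),'ang',np.degrees(np.arctan2(d[:,1],d[:,0])).round(1))
s=560/85; L=ob('o_lock.npy'); D=ob('o_dock.npy')
rep('plate',[(40,88),(460,43),(490,432),(97,473)],(215,140),s,70,L)
rep('screws',[(80,117),(428,82),(453,407),(124,438)],(215,140),s,70,L)
for p in ((271,266),(281,371),(286.5,417)): print(ray_z('wrist',(215+p[0]/s,140+p[1]/s),70,L))
s=560/90
rep('handle',[(262,305),(332,300),(342,535),(275,540)],(215,125),s,93,D)
rep('dock',[(103,160),(474,147),(478,495),(125,508)],(215,125),s,45,D)
# collar circle left/right extremes at z=49: 26 across
for p in ((222,342),(368,342)): print('collar',ray_z('wrist',(215+p[0]/s,125+p[1]/s),49,D))
```

```text
plate centre [ 557.95 -155.42]
  len [60.  59.9 60.5 60.2] ang [  96.2    6.6  -83.5 -173.9]
screws centre [ 557.92 -155.49]
  len [50.  50.1 50.3 50.1] ang [  95.9    6.2  -84.1 -174.1]
[ 557.9057159  -155.52378219   70.        ]
[ 574.46325493 -153.95763708   70.        ]
[ 581.93474064 -153.08090211   70.        ]
handle centre [585.19 218.97]
  len [10.3 37.6 10.3 37.7] ang [ 109.2   18.4  -70.3 -161.7]
dock centre [585.75 219.44]
  len [63.6 64.5 65.  64.8] ang [ 107.    18.3  -72.7 -163. ]
collar [589.39152701 207.02215421  49.        ]
collar [582.76004446 231.7859347   49.        ]
```

Measured: lock hole (557.9,-155.5) with slot yaw about 6.1°, and key/dock at (585.4,219.2) with yaw about 17.8°. The face, screw and dock sizes come out at their stated values. Next I grip the key.

```bash
cat >> h.py <<'E'
def st(tag=''):
    o=get_obs(); print(tag,round(o['t'],2),'tcp',o['tcp_pos'].round(2),'rot',o['ee_rot'].round(2),'F',o['wrist_force'].round(1),'M',o['moment'].round(3),'g',round(o['grip_width'],1)); return o
def servo(p,rot,speed=80,n=2,settle=0.25):
    """straight line with outer correction of the standing error"""
    p=np.array(p,float); c=p.copy(); rot=np.array(rot,float); cr=rot.copy()
    for i in range(n+1):
        move_l(list(c),list(cr),speed if i==0 else 30); wait(settle); o=get_obs()
        e=p-o['tcp_pos']; er=(rot-o['ee_rot']+180)%360-180
        if np.abs(e).max()<0.15 and np.abs(er).max()<0.15: break
        if i<n: c+=e; cr+=er
    return c,cr
E
python3 - <<'E'
from h import *
grip(45,60); 
c,cr=servo([585.4,219.1,110],[180,0,107.8]); st('hover')
o,im=snap('w_pre')
off=c-np.array([585.4,219.1,110])
move_l(list(np.array([585.4,219.1,54.0])+off),list(cr),60); wait(0.2); st('down')
E
```

```text
hover 7.81 tcp [585.4  219.09 110.02] rot [180.   -0.  107.8] F [-0.2 -0.8  0.4] M [ 0.044  0.031 -0.059] g 45.2
down 9.14 tcp [585.84 219.23  54.62] rot [179.94   0.   107.8 ] F [ 0.8 -0.6 -0.4] M [ 0.03  -0.002  0.009] g 45.0
```

View pics/w_pre.png

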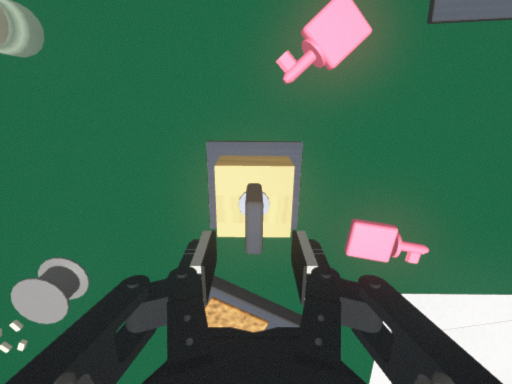

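The dark key sits midway between the fingers, handle at (254,218) and pads at (203/304, 265). I close the gripper, lift and look.

Run:
```python
from h import *
grip(5,60); wait(0.2); o=st('gripped')
np.save('o_grip.npy',np.r_[o['tcp_pos'],o['ee_rot']])
p=o['tcp_pos']
move_l([p[0],p[1],p[2]+90],None,80); wait(0.2); st('up')
o,im=snap('w_up'); snap('s_up','side')
a=cv2.imread('pics/s_up.png')[120:220,200:330]; cv2.imwrite('pics/s_upc.png',cv2.resize(a,None,fx=6,fy=6,interpolation=cv2.INTER_CUBIC))
a=cv2.imread('pics/w_up.png')[150:330,170:340]; cv2.imwrite('pics/w_upc.png',cv2.resize(a,None,fx=3.3,fy=3.3,interpolation=cv2.INTER_CUBIC))
```

```text
gripped 9.73 tcp [585.64 219.18  54.27] rot [179.97   0.   107.8 ] F [-0.   0.2  1. ] M [ 0.026 -0.034  0.015] g 11.2
up 11.21 tcp [585.25 219.06 143.56] rot [-1.7993e+02 -1.0000e-02  1.0780e+02] F [ 0.4  0.3 -1.3] M [-0.033  0.02  -0.042] g 11.3
```

View pics/w_upc.png

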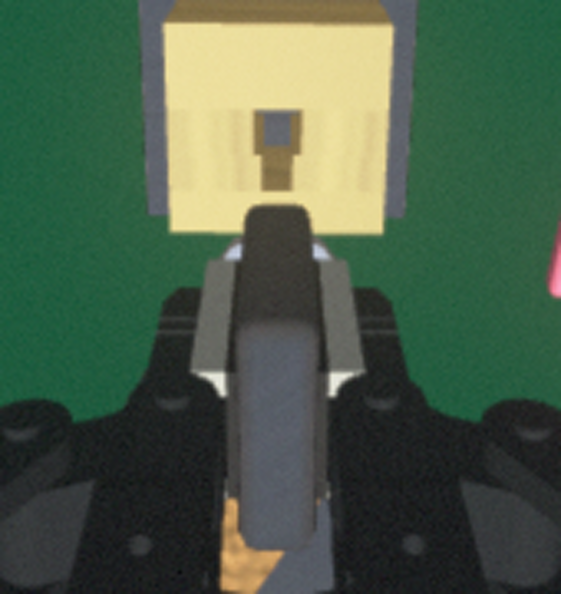

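View pics/s_upc.png

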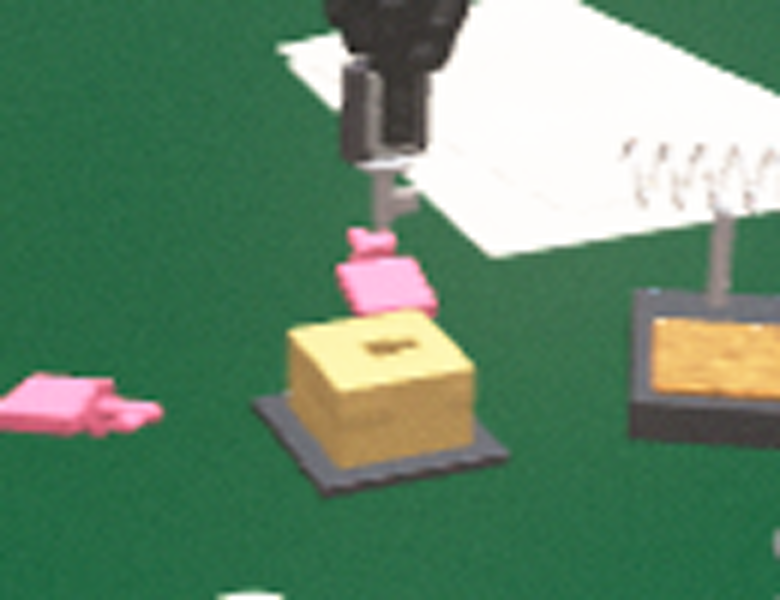

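The key is held, bit pointing away from the base (+x), and the dock slot shows at crop (277,150). Next I measure how the key sits in the grip along the tool's y, and check for wrist-camera bias with the hole.

Run:
```python
from h import *
o=st()
R=Ro.from_euler('xyz',o['ee_rot'],degrees=True).as_matrix()
f=lambda p:(170+p[0]/3.3,150+p[1]/3.3)
P=[ray_z('wrist',f(p),o['tcp_pos'][2]+38.7,o) for p in ((238,325),(318,325),(312,548),(245,548))]
T=np.array([R.T@(p-o['tcp_pos']) for p in P]); print('handle in tool',T.round(2), T.mean(0))
# dock hole
for p in ((254,110),(302,110),(277,189),(277,110+ (189-110)*7/25.5)): print('dockhole',f(p),ray_z('wrist',f(p),45,o).round(2))
c=[(164,22),(391,24),(383,235),(170,232)]
P=np.array([ray_z('wrist',f(p),45,o)[:2] for p in c]); d=np.roll(P,-1,0)-P
print('dock',P.mean(0),np.linalg.norm(d,axis=1),np.degrees(np.arctan2(d[:,1],d[:,0])))
```

```text
11.31 tcp [585.43 219.15 143.83] rot [-179.96   -0.    107.8 ] F [ 0.8  0.3 -1.9] M [0.001 0.051 0.008] g 11.5
handle in tool [[ -5.61 -20.15 -38.69]
 [  5.22 -20.17 -38.69]
 [  4.97  18.05 -38.71]
 [ -5.05  18.06 -38.71]] [ -0.11702433  -1.05365431 -38.69931357]
dockhole (246.96969696969697, 183.33333333333334) [581.69 210.81  45.  ]
dockhole (261.5151515151515, 183.33333333333334) [577.44 223.98  45.  ]
dockhole (253.93939393939394, 207.27272727272728) [603.14 224.71  45.  ]
dockhole (253.93939393939394, 189.90493166963756) [585.96 219.16  45.  ]
dock [586.2100305  219.24817238] [63.29505864 65.00142771 64.46420743 64.57725976] [ 107.36466308   18.16487139  -73.00717069 -162.86601505]
```

Run:
```python
from h import *
p=get_obs()['tcp_pos']
move_l([572,60,160],[180,0,102],250)
c,cr=servo([558.7,-155.4,126],[180,0,96.1],200); o=st('hover'); print(c,cr)
np.save('cmd.npy',np.r_[c,cr])
wait(.2);o=st()
o,im=snap('w_h'); snap('s_h','side')
a=cv2.imread('pics/s_h.png')[190:320,210:330]; cv2.imwrite('pics/s_hc.png',cv2.resize(a,None,fx=5,fy=5,interpolation=cv2.INTER_CUBIC)[:600])
a=cv2.imread('pics/w_h.png')[150:330,170:340]; cv2.imwrite('pics/w_hc.png',cv2.resize(a,None,fx=3.3,fy=3.3,interpolation=cv2.INTER_CUBIC))
```

```text
hover 14.59 tcp [ 558.72 -155.37  126.02] rot [180.    0.   96.1] F [ 0.2  0.  -1.7] M [-0.004  0.05  -0.064] g 11.2
[ 558.725098   -155.35728638  126.02966712] [1.79996630e+02 1.81541765e-03 9.61051902e+01]
 14.79 tcp [ 558.73 -155.37  126.03] rot [180.    0.   96.1] F [-0.1 -0.1 -1.5] M [ 0.067 -0.053  0.018] g 11.1
```

View pics/w_hc.png

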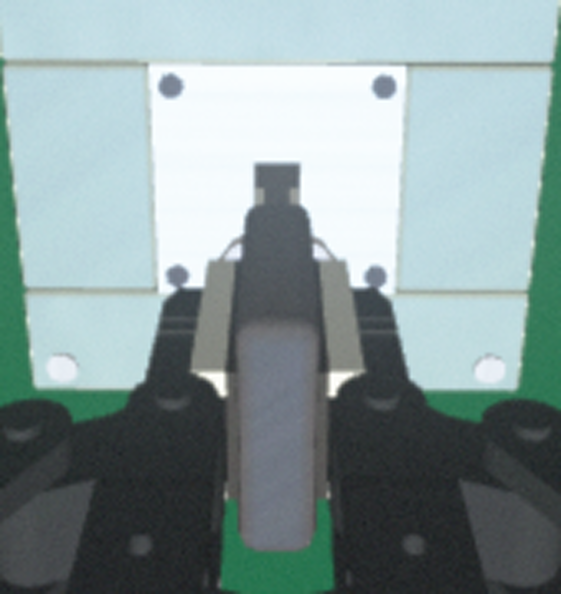

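View pics/s_hc.png

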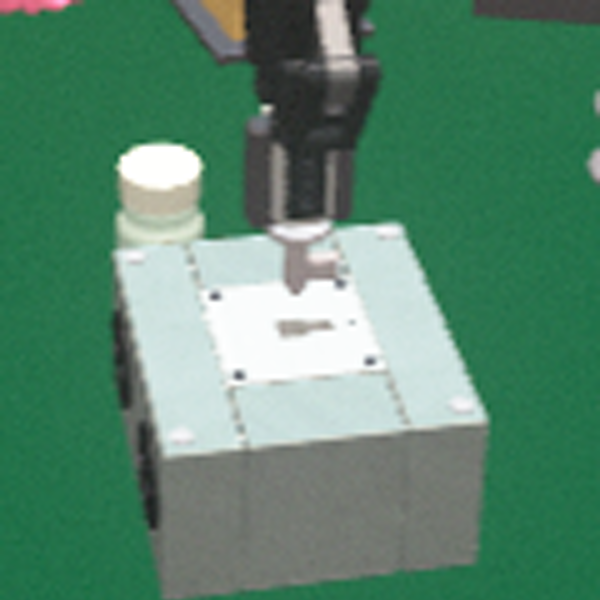

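Run:
```python
from h import *
o=st()
f=lambda p:(170+p[0]/3.3,150+p[1]/3.3)
P=np.array([ray_z('wrist',f(p),70,o)[:2] for p in ((171,86),(384,86),(376,276),(178,275))]); d=np.roll(P,-1,0)-P
print('screws',P.mean(0),np.linalg.norm(d,axis=1),np.degrees(np.arctan2(d[:,1],d[:,0])))
```

```text
14.89 tcp [ 558.74 -155.38  126.04] rot [179.99   0.    96.1 ] F [-0.   0.5 -0.7] M [-0.013 -0.044 -0.024] g 11.4
screws [ 558.0470392  -155.79942228] [50.04969244 50.1656937  50.17229994 49.88587925] [  96.18106002    6.14394489  -84.1387448  -173.99618518]
```

```bash
cat >> h.py <<'E'
def base(n=10):
    F=[];M=[]
    for _ in range(n):
        o=get_obs(); F.append(o['wrist_force']); M.append(o['moment']); wait(0.02)
    return np.mean(F,0),np.mean(M,0)
def descend(c,cr,z_end,F0,step=0.5,lim=5,speed=20,gain=0.06,log=True,every=8):
    """guarded descent with lateral yielding; c = commanded position"""
    c=np.array(c,float); i=0; hist=[]
    while c[2]>z_end:
        c[2]-=step; move_l(list(c),list(cr),speed); 
        F=get_obs()['wrist_force']-F0
        hist.append(F); f=np.mean(hist[-3:],0)
        if np.hypot(f[0],f[1])>1.0: c[:2]+=np.clip(gain*f[:2],-.15,.15)
        if log and i%every==0: print('c',c.round(2),'z',get_obs()['tcp_pos'][2].round(2),'f',f.round(1))
        i+=1
        if f[2]>lim or np.hypot(f[0],f[1])>lim+2 or F[2]>lim*1.8:
            print('STOP c',c.round(2),'tcp',get_obs()['tcp_pos'].round(2),'f',f.round(1),'F',F.round(1)); return c,False
    return c,True
E
python3 - <<'E'
from h import *
a=np.load('cmd.npy'); c,cr=a[:3],a[3:]
c=c+[0.05,-0.15,0]
F0,M0=base(); print(F0,M0); np.save('F0.npy',np.r_[F0,M0])
c[2]=113; move_l(list(c),list(cr),60); wait(.1); st()
c,ok=descend(c,cr,96,F0); wait(.1); st(ok); np.save('cmd.npy',np.r_[c,cr])
E
```

```text
[ 0.09587914  0.03306643 -1.17985903] [-0.00613131 -0.00927125 -0.00409921]
 15.53 tcp [ 558.71 -155.48  112.79] rot [-1.7999e+02 -1.0000e-02  9.6110e+01] F [ 0.6  0.8 -1. ] M [-0.053 -0.034 -0.028] g 11.1
c [ 558.78 -155.51  112.5 ] z 112.7 f [-0.2  0.5 -1.3]
c [ 558.78 -155.51  108.5 ] z 108.45 f [-0.1  0.  -0.4]
c [ 558.78 -155.51  104.5 ] z 104.45 f [ 0.1 -0.2 -0.3]
c [ 558.52 -155.57  100.5 ] z 100.43 f [-1.7 -0.6 -0.2]
c [ 558.25 -155.61   96.5 ] z 96.47 f [0.3 0.6 0.1]
True 24.12 tcp [ 558.24 -155.61   95.99] rot [180.     0.    96.11] F [-0.3 -0.2 -0.8] M [0.035 0.007 0.043] g 11.5
```

Run:
```python
from h import *
a=np.load('cmd.npy'); c,cr=a[:3],a[3:]; F0=np.load('F0.npy')[:3]
c,ok=descend(c,cr,82.1,F0,step=2,lim=6,every=2)
if ok: c,ok=descend(c,cr,77,F0,step=0.5,lim=4,every=1)
st(ok); np.save('cmd.npy',np.r_[c,cr])
```

```text
c [ 558.25 -155.61   94.  ] z 93.72 f [-0.4 -0.8  0.1]
c [ 558.25 -155.61   90.  ] z 89.82 f [-0.1 -0.2  0.2]
c [ 558.25 -155.61   86.  ] z 85.82 f [-0.3  0.3  0.2]
c [ 558.25 -155.61   82.  ] z 81.79 f [-0.4  0.4  0.1]
c [ 558.21 -155.64   81.5 ] z 81.49 f [-0.8 -0.6  0.5]
c [ 558.21 -155.64   81.  ] z 80.98 f [-0.4 -0.3  0.3]
c [ 558.21 -155.64   80.5 ] z 80.44 f [-0.3  0.1  0.1]
c [ 558.21 -155.64   80.  ] z 79.96 f [ 0.   0.2 -0.2]
c [ 558.21 -155.64   79.5 ] z 79.42 f [ 0.1  0.4 -0.1]
c [ 558.21 -155.64   79.  ] z 79.26 f [-0.4  0.2  0.8]
c [ 558.14 -155.61   78.5 ] z 79.24 f [-1.2  0.5  3.3]
c [ 557.99 -155.56   78.  ] z 79.23 f [-2.4  1.   5.9]
STOP c [ 557.99 -155.56   78.  ] tcp [ 558.38 -155.71   79.23] f [-2.4  1.   5.9] F [-3.7  1.9  8.3]
False 27.88 tcp [ 558.38 -155.71   79.23] rot [1.7999e+02 1.0000e-02 9.6110e+01] F [-3.6  2.   7.1] M [0.262 0.538 0.073] g 10.9
```

Seated at TCP z 79.24, as predicted. I ease the push and turn clockwise with moment and yaw-lag monitoring.

```bash
cat >> h.py <<'E'
def tcp_for(H,d,yaw):
    y=np.radians(yaw); return np.array(H)-d*np.array([np.sin(y),-np.cos(y)])
def avg(F0,M0,n=4,dt=0.01):
    F=[];M=[]
    for _ in range(n):
        o=get_obs(); F.append(o['wrist_force']);M.append(o['moment']); wait(dt)
    return np.mean(F,0)-F0,np.mean(M,0)-M0,o
E
python3 - <<'E'
from h import *
a=np.load('cmd.npy'); cr=a[3:]; B=np.load('F0.npy'); F0,M0=B[:3],B[3:]
z=78.8; d=-0.5; yaw=96.1
c=np.array([558.21,-155.64,z]); H=c[:2]+d*np.array([np.sin(np.radians(yaw)),-np.cos(np.radians(yaw))])
move_l(list(c),[180,0,yaw],10); wait(0.2); f,m,o=avg(F0,M0,8); print('seat',o['t'],o['tcp_pos'].round(2),f.round(1),m.round(3))
T0=o['t']; i=0
while yaw>96.1-92:
    step=2.0
    yaw-=step; p=tcp_for(H,d,yaw); move_l([p[0],p[1],z],[180,0,yaw],2 if False else 150)
    f,m,o=avg(F0,M0,4)
    if np.hypot(f[0],f[1])>1.2: H=H+np.clip(0.05*f[:2],-.12,.12)
    lag=o['ee_rot'][2]-yaw
    if i%3==0 or abs(m[2])>.08: print(round(o['t'],2),'yaw',round(yaw,1),'lag',round(lag,2),'z',o['tcp_pos'][2].round(2),'f',f.round(1),'mz',m[2].round(3))
    i+=1
    if m[2]>0.11 or lag>1.5 or np.abs(f).max()>9 or f[2]>7: print('STOP'); break
    if o['t']-T0>9: break
st(); np.save('turn.npy',np.r_[H,d,yaw,z])
E
```

```text
seat 28.3833 [ 558.54 -155.75   79.24] [-1.9  0.8  6.5] [0.145 0.303 0.007]
28.67 yaw 94.1 lag 0.04 z 79.24 f [-1.3  0.7  6.4] mz -0.031
29.52 yaw 88.1 lag 0.06 z 79.24 f [-0.4  2.   6.2] mz 0.017
30.37 yaw 82.1 lag 0.06 z 79.25 f [0.8 3.1 6.1] mz -0.001
31.22 yaw 76.1 lag 0.06 z 79.24 f [0.6 2.7 6.4] mz 0.028
32.07 yaw 70.1 lag 0.07 z 79.28 f [1.6 2.7 5.6] mz 0.009
32.92 yaw 64.1 lag 0.1 z 79.23 f [1.8 2.3 5.8] mz -0.002
33.77 yaw 58.1 lag 0.11 z 79.25 f [1.1 0.9 6.2] mz 0.005
34.62 yaw 52.1 lag 0.12 z 79.26 f [1.3 0.8 5.9] mz 0.002
35.47 yaw 46.1 lag 0.12 z 79.26 f [1.5 0.8 6.4] mz -0.018
36.32 yaw 40.1 lag 0.12 z 79.25 f [1.  0.8 6.3] mz 0.015
37.17 yaw 34.1 lag 0.12 z 79.24 f [0.7 0.4 6.1] mz 0.018
 37.46 tcp [ 560.06 -154.48   79.26] rot [ 1.7989e+02 -5.0000e-02  3.2210e+01] F [ 1.5 -0.8  5.5] M [ 0.163 -0.299 -0.031] g 11.5
```

Run:
```python
from h import *
a=np.load('turn.npy'); H,d,yaw,z=a[:2],a[2],a[3],79.1; B=np.load('F0.npy'); F0,M0=B[:3],B[3:]
H=H-[0.6,0.45]; T0=get_obs()['t']; i=0
def go(yaw): 
    p=tcp_for(H,d,yaw); move_l([p[0],p[1],z],[180,0,yaw],150)
go(yaw); f,m,o=avg(F0,M0,5); print(o['t'],o['tcp_pos'].round(2),f.round(1),m.round(3))
step=1.0; ref=None
while yaw>96.1-95 and get_obs()['t']-T0<8:
    yaw-=step; go(yaw); f,m,o=avg(F0,M0,5,0.008)
    k=np.radians(yaw-90); ft=f[:2]@np.array([-np.sin(k),np.cos(k)]); lag=o['ee_rot'][2]-yaw
    # moment-derived tangential (lever .16 m): 
    if i%4==0 or step<1 or ft>3.5: print(round(o['t'],2),'yaw',round(yaw,1),'lag',round(lag,2),'f',f.round(1),'ft',round(ft,1),'m',m.round(3))
    i+=1
    if ft>3.3 or m[2]>0.08: step=0.5
    if ft>7 or m[2]>0.12 or lag>0.35 or f[2]>8: print('STOP'); break
f,m,o=avg(F0,M0,8); print(o['t'],o['ee_rot'],o['tcp_pos'].round(2),f.round(1),m.round(3)); np.save('turn.npy',np.r_[H,d,yaw,z])
```

```text
37.7417 [ 559.82 -154.55   79.28] [4.7 0.7 3.4] [ 0.175 -0.909  0.041]
38.03 yaw 31.1 lag 0.0 f [4.8 0.6 2.4] ft 4.4 m [ 0.114 -0.983  0.04 ]
38.33 yaw 30.6 lag 0.01 f [5.2 0.5 3.3] ft 4.7 m [ 0.105 -0.962  0.06 ]
38.62 yaw 30.1 lag 0.01 f [5.2 0.3 3.1] ft 4.6 m [ 0.111 -0.936  0.017]
38.91 yaw 29.6 lag -0.01 f [5.5 0.6 2.8] ft 5.1 m [ 0.074 -0.981  0.045]
39.2 yaw 29.1 lag -0.0 f [ 5.1 -0.1  2.7] ft 4.4 m [ 0.063 -0.984  0.052]
39.49 yaw 28.6 lag -0.0 f [5.2 0.3 3. ] ft 4.7 m [ 0.032 -0.976  0.011]
39.78 yaw 28.1 lag -0.0 f [ 4.9 -0.2  3. ] ft 4.3 m [ 0.017 -0.964  0.049]
40.08 yaw 27.6 lag -0.01 f [ 4.9 -0.4  2.9] ft 4.2 m [-0.028 -0.966  0.06 ]
40.37 yaw 27.1 lag -0.01 f [ 5.5 -0.3  3. ] ft 4.7 m [-0.031 -0.981  0.023]
40.66 yaw 26.6 lag -0.0 f [ 4.9 -0.1  3.1] ft 4.4 m [-0.055 -0.981  0.018]
40.95 yaw 26.1 lag -0.01 f [ 5.1 -0.6  2.7] ft 4.4 m [-0.093 -0.943  0.057]
41.24 yaw 25.6 lag -0.01 f [ 4.9 -0.8  2.7] ft 4.1 m [-0.104 -0.993  0.05 ]
41.53 yaw 25.1 lag -0.01 f [ 5.  -0.9  2.7] ft 4.1 m [-0.145 -0.95   0.046]
41.83 yaw 24.6 lag -0.01 f [ 5.3 -0.9  2.8] ft 4.5 m [-0.141 -0.9
[... 410 characters left out ...]
0.01 f [ 5.2 -1.8  3.1] ft 4.2 m [-0.33  -0.914  0.07 ]
43.87 yaw 21.1 lag 0.0 f [ 4.8 -2.   3.5] ft 3.7 m [-0.332 -0.893  0.06 ]
44.16 yaw 20.6 lag 0.0 f [ 4.5 -2.4  3.1] ft 3.4 m [-0.375 -0.868  0.064]
44.45 yaw 20.1 lag 0.01 f [ 4.6 -2.3  3.1] ft 3.6 m [-0.408 -0.863  0.046]
44.74 yaw 19.6 lag -0.0 f [ 4.6 -2.3  3.5] ft 3.6 m [-0.42  -0.855  0.065]
45.03 yaw 19.1 lag 0.0 f [ 4.3 -2.5  3.7] ft 3.2 m [-0.428 -0.872  0.048]
45.33 yaw 18.6 lag 0.0 f [ 4.  -2.8  3.7] ft 2.9 m [-0.455 -0.835  0.064]
45.62 yaw 18.1 lag 0.01 f [ 3.8 -2.9  4.2] ft 2.7 m [-0.489 -0.76   0.069]
45.6833 [ 1.79973645e+02 -2.69012403e-03  1.81113281e+01] [ 558.76 -154.6    79.26] [ 4.4 -2.8  4.5] [-0.487 -0.809  0.054]
```

Run:
```python
from h import *
a=np.load('turn.npy'); H,d,yaw,z=a[:2],a[2],a[3],79.1; B=np.load('F0.npy'); F0,M0=B[:3],B[3:]
H=H+[0.12,-0.1]
def go(yaw): 
    p=tcp_for(H,d,yaw); move_l([p[0],p[1],z],[180,0,yaw],150)
while yaw>96.1-95:
    yaw-=1.25; go(yaw); f,m,o=avg(F0,M0,6,0.008)
    k=np.radians(yaw-90); ft=f[:2]@np.array([-np.sin(k),np.cos(k)]); lag=o['ee_rot'][2]-yaw
    print(round(o['t'],2),'yaw',round(yaw,1),'lag',round(lag,2),'f',f.round(1),'ft',round(ft,1),'m',m.round(3))
    if m[2]>0.10 or lag>0.3 or f[2]>8: print('STOP'); break
    if np.hypot(f[0],f[1])>5.5: H=H+0.03*f[:2]
f,m,o=avg(F0,M0,10); print(o['t'],o['ee_rot'],o['tcp_pos'].round(2),f.round(1),m.round(3)); np.save('turn.npy',np.r_[H,d,yaw,z])
```

```text
45.98 yaw 16.8 lag 0.03 f [ 3.5 -2.8  5.2] ft 2.5 m [-0.449 -0.744  0.037]
46.28 yaw 15.6 lag 0.02 f [ 3.8 -2.3  5.6] ft 3.1 m [-0.397 -0.716  0.015]
46.58 yaw 14.3 lag 0.02 f [ 3.9 -1.4  5.7] ft 3.5 m [-0.342 -0.724  0.069]
46.88 yaw 13.1 lag 0.02 f [ 4.6 -1.2  6.3] ft 4.2 m [-0.315 -0.904  0.073]
47.18 yaw 11.8 lag 0.02 f [ 5.3 -1.8  5. ] ft 4.8 m [-0.285 -1.051  0.06 ]
47.48 yaw 10.6 lag 0.02 f [ 5.8 -1.3  5.3] ft 5.5 m [-0.238 -1.113  0.103]
STOP
47.5667 [ 1.79986279e+02 -1.01759434e-01  1.06174868e+01] [ 559.64 -154.45   79.26] [ 5.8 -1.2  5.2] [-0.231 -1.124  0.107]
```

Run:
```python
from h import *
a=np.load('turn.npy'); H,d,yaw,z=a[:2],a[2],a[3],79.2; B=np.load('F0.npy'); F0,M0=B[:3],B[3:]
def go(yaw): 
    p=tcp_for(H,d,yaw); move_l([p[0],p[1],z],[180,0,yaw],150)
for s in (1.25,0.8,0.8):
    yaw-=s; go(yaw); f,m,o=avg(F0,M0,12,0.012)
    k=np.radians(yaw-90); ft=f[:2]@np.array([-np.sin(k),np.cos(k)])
    print(round(o['t'],2),'yaw',round(yaw,1),'lag',round(o['ee_rot'][2]-yaw,2),'f',f.round(1),'ft',round(ft,1),'m',m.round(3),o['tcp_pos'].round(2))
    if m[2]>0.135 or ft>7.5: break
p0=o['tcp_pos'][:2]
ys=[9,34,65,96.4]; X=[558.9,559.9,559.1,558.3]; Y=[-154.6,-154.5,-155.0,-155.65]
adj=np.zeros(2); y=yaw
while y<96.3:
    y=min(y+8,96.3)
    p=np.array([np.interp(y,ys,X),np.interp(y,ys,Y)])+adj
    move_l([p[0],p[1],z],[180,0,y],150); f,m,o=avg(F0,M0,3,0.008)
    if np.hypot(f[0],f[1])>1.5: adj+=np.clip(0.05*f[:2],-.25,.25)
    print(round(o['t'],2),'yaw',round(y,1),o['ee_rot'][2].round(2),'f',f.round(1),'m',m[2].round(3),o['tcp_pos'].round(2))
    if np.abs(f).max()>11 or abs(m[2])>0.2: print('STOP');break
np.save('cmd.npy',np.r_[p,z,180,0,y])
```

```text
47.92 yaw 9.3 lag 0.02 f [ 6.6 -1.2  4.2] ft 6.3 m [-0.225 -1.274  0.106] [ 559.91 -154.42   79.31]
48.27 yaw 8.5 lag 0.03 f [ 6.8 -1.3  3.8] ft 6.5 m [-0.212 -1.356  0.139] [ 560.06 -154.4    79.29]
48.58 yaw 16.5 16.58 f [ 2.6 -0.5  7.5] m 0.054 [ 558.61 -153.99   79.24]
48.9 yaw 24.5 24.59 f [ 0.9 -0.4 10. ] m 0.071 [ 558.19 -153.88   79.22]
49.22 yaw 32.6 32.61 f [-1.5 -1.7 10.8] m 0.03 [ 557.71 -154.29   79.25]
49.53 yaw 40.6 40.61 f [-2.5 -2.6 11.3] m 0.024 [ 557.16 -154.94   79.22]
STOP
```

Run:
```python
from h import *
a=np.load('cmd.npy'); print(a)
B=np.load('F0.npy'); F0,M0=B[:3],B[3:]
wait(0.1); f,m,o=avg(F0,M0,3,0.008); print(o['t'],o['tcp_pos'].round(2),o['ee_rot'].round(2),f.round(1),m.round(3))
move_l([a[0],a[1],79.8],[180,0,a[5]+2],150);  f,m,o=avg(F0,M0,3,0.008); print(o['t'],o['tcp_pos'].round(2),o['ee_rot'].round(2),f.round(1),m.round(3))
```

```text
[ 559.7847853 -154.7136798   79.2        180.           0.
   40.55     ]
49.6583 [ 557.16 -154.97   79.24] [-179.75    0.29   40.61] [-2.3 -2.9 11.2] [-0.498  0.347  0.007]
49.9333 [ 557.07 -154.98   79.25] [-179.75    0.28   42.6 ] [-1.2 -3.1  8.7] [-0.642  0.157  0.038]
```

Run:
```python
from h import *
st(); snap('w_t'); snap('s_t','side')
a=cv2.imread('pics/w_t.png')[130:330,150:360]; cv2.imwrite('pics/w_tc.png',cv2.resize(a,None,fx=3,fy=3,interpolation=cv2.INTER_CUBIC))
a=cv2.imread('pics/s_t.png')[190:320,210:330]; cv2.imwrite('pics/s_tc.png',cv2.resize(a,None,fx=4.5,fy=4.5,interpolation=cv2.INTER_CUBIC))
```

```text
49.94 tcp [ 557.08 -154.98   79.26] rot [-179.75    0.28   42.6 ] F [-1.2 -2.4  7.5] M [-0.611  0.199 -0.018] g 11.1
```

View pics/w_tc.png

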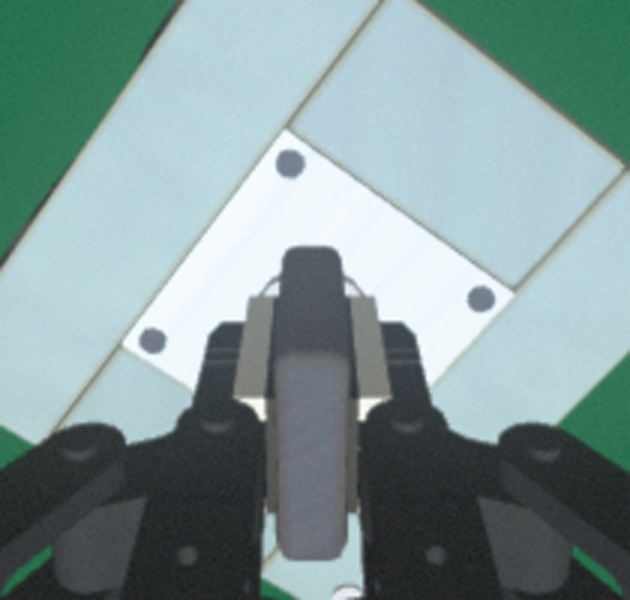

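View pics/s_tc.png

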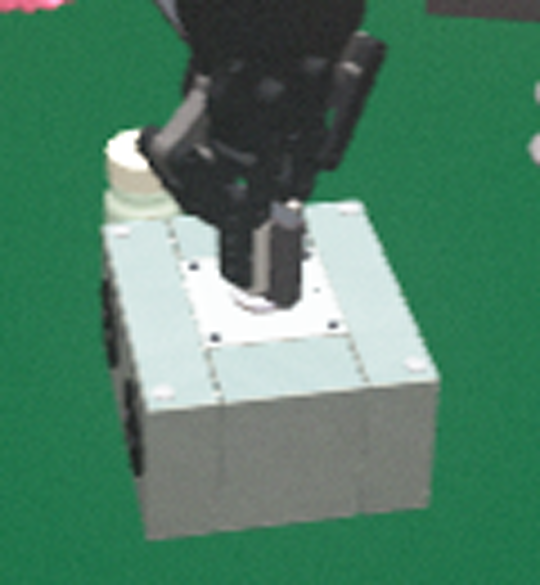

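Run:
```python
from h import *
B=np.load('F0.npy'); F0,M0=B[:3],B[3:]
z=80.0; y=42.6
ys=[42,65,96.4]; X=[559.0,558.6,558.2]; Y=[-154.95,-155.2,-155.65]
adj=np.zeros(2)
while y<96.3:
    y=min(y+6.75,96.4)
    p=np.array([np.interp(y,ys,X),np.interp(y,ys,Y)])+adj
    move_l([p[0],p[1],z],[180,0,y],150); f,m,o=avg(F0,M0,3,0.008)
    if np.hypot(f[0],f[1])>1.5: adj+=np.clip(0.04*f[:2],-.2,.2)
    if f[2]>5: z+=0.12
    if f[2]<0.5: z-=0.1
    print(round(o['t'],2),'cmd',p.round(2),round(z,2),'yaw',round(y,1),o['ee_rot'].round(2),'f',f.round(1),'m',m[2].round(3),o['tcp_pos'].round(2))
    if np.abs(f).max()>12 or abs(m[2])>0.2: print('STOP');break
np.save('cmd.npy',np.r_[p,z,180,0,y])
```

```text
50.33 cmd [ 558.87 -155.03] 80.12 yaw 49.4 [-1.7981e+02  1.7000e-01  4.9230e+01] f [-0.7 -3.8  6.3] m -0.01 [ 556.95 -155.2    79.23]
50.62 cmd [ 558.73 -155.25] 80.12 yaw 56.1 [-1.7981e+02  1.3000e-01  5.5900e+01] f [-2.5 -4.5  4.9] m -0.023 [ 557.01 -155.41   79.27]
50.91 cmd [ 558.51 -155.51] 80.24 yaw 62.9 [-1.7982e+02  9.0000e-02  6.2660e+01] f [-1.8 -4.7  5.1] m -0.004 [ 557.01 -155.64   79.29]
51.2 cmd [ 558.34 -155.79] 80.24 yaw 69.6 [-1.7983e+02  5.0000e-02  6.9340e+01] f [-2.  -5.3  2.9] m -0.023 [ 557.01 -155.74   79.25]
51.49 cmd [ 558.18 -156.08] 80.24 yaw 76.3 [-179.86   -0.     76.08] f [-1.3 -4.7  0.7] m -0.018 [ 557.12 -155.81   79.29]
51.78 cmd [ 558.04 -156.37] 80.14 yaw 83.1 [-1.7989e+02 -4.0000e-02  8.2840e+01] f [-0.6 -3.7 -1.1] m -0.067 [ 557.19 -155.88   79.28]
52.08 cmd [ 557.93 -156.61] 80.04 yaw 89.8 [-1.7992e+02 -5.0000e-02  8.9590e+01] f [-1.2 -3.7 -2.3] m -0.028 [ 557.29 -156.14   79.37]
52.37 cmd [ 557.8  -156.85] 79.94 yaw 96.4 [-1.7996e+02 -6.0000e-02  9.6140e+01] f [-0.4 -2.5 -2.3] m -0.056 [ 557.48 -156.32   79.64]
```

Run:
```python
from h import *
B=np.load('F0.npy'); F0,M0=B[:3],B[3:]
c=np.array([558.1,-156.2,80.3]); y=96.2
move_l(list(c),[180,0,y],150); f,m,o=avg(F0,M0,4,.01); print(round(o['t'],2),o['ee_rot'].round(2),'f',f.round(1),'m',m.round(3),o['tcp_pos'].round(2))
ok=True
for s in (1.5,2,3,4,5,6,8,10):
    c[2]+=s; 
    if np.hypot(f[0],f[1])>1.5: c[:2]+=np.clip(0.06*f[:2],-.3,.3)
    move_l(list(c),[180,0,y],60); f,m,o=avg(F0,M0,3,.008); print(round(o['t'],2),c.round(2),'f',f.round(1),'m',m.round(3),o['tcp_pos'].round(2))
    if f[2]<-6 or np.abs(f[:2]).max()>8: print('STOP'); ok=False; break
if ok: c[2]+=22; move_l(list(c),[180,0,y],150); st()
```

```text
52.65 [-180.     -0.     96.14] f [-0.5 -3.4 -1.2] m [-0.655  0.146 -0.027] [ 558.12 -156.13   80.38]
52.92 [ 558.07 -156.4    81.8 ] f [-0.3 -2.1 -0.7] m [-0.414  0.123 -0.043] [ 558.36 -156.18   82.18]
53.2 [ 558.05 -156.53   83.8 ] f [ 0.3 -0.9  0.3] m [-0.265  0.108 -0.02 ] [ 558.26 -156.28   84.17]
53.48 [ 558.05 -156.53   86.8 ] f [-0.7 -0.3  0.9] m [-0.117  0.117  0.01 ] [ 558.23 -156.3    87.19]
53.75 [ 558.05 -156.53   90.8 ] f [ 0.4  0.4 -0.3] m [0.031 0.027 0.004] [ 558.36 -156.26   91.18]
54.02 [ 558.05 -156.53   95.8 ] f [0.  0.6 0.4] m [ 0.145  0.01  -0.007] [ 558.36 -156.35   96.23]
54.3 [ 558.05 -156.53  101.8 ] f [-0.1  1.   0.3] m [ 0.182  0.001 -0.003] [ 558.4  -156.47  102.35]
54.61 [ 558.05 -156.53  109.8 ] f [ 0.1  0.3 -0.3] m [0.009 0.027 0.   ] [ 558.65 -156.94  110.57]
54.95 [ 558.05 -156.53  119.8 ] f [-0.6 -0.1  0.1] m [0.017 0.013 0.03 ] [ 558.57 -156.76  120.52]
 55.26 tcp [ 559.14 -156.98  142.98] rot [1.7984e+02 9.0000e-02 9.6200e+01] F [-0.2  0.8 -2.2] M [ 0.015 -0.005  0.033] g 11.6
```

Run:
```python
from h import *
B=np.load('F0.npy'); F0,M0=B[:3],B[3:]
T=np.array([585.7,219.2,104.]); 
move_l(list(T),[180,0,107.8],260); wait(0.15); o=st()
c=T+(T-o['tcp_pos']); cr=[180,0,107.8]; 
move_l(list(c),cr,60); wait(.15); o=st()
c[:2]+=(T-o['tcp_pos'])[:2]*0.7
for z in (92,86,80,74,68,62,57):
    c[2]=z; move_l(list(c),cr,60); f,m,o=avg(F0,M0,3,.008)
    if np.hypot(f[0],f[1])>1.5: c[:2]+=np.clip(0.06*f[:2],-.3,.3)
    print(round(o['t'],2),c.round(2),'f',f.round(1),o['tcp_pos'].round(2))
    if f[2]>6 or np.abs(f[:2]).max()>9: print('STOP'); break
```

```text
57.02 tcp [585.92 218.11 104.19] rot [1.7999e+02 1.0000e-02 1.0771e+02] F [ 0.  -0.1 -1.2] M [ 0.016 -0.012  0.03 ] g 11.5
 57.42 tcp [585.51 220.21 103.84] rot [180.    0.  107.8] F [-0.3  0.9 -0.4] M [0.026 0.006 0.004] g 11.0
57.78 [585.62 219.58  92.  ] f [-0.5 -0.5 -0.5] [584.85 219.37  90.92]
58.06 [585.62 219.58  86.  ] f [0.  0.1 0.5] [585.21 219.49  85.46]
58.33 [585.62 219.58  80.  ] f [ 0.1 -0.3 -0.1] [585.14 219.46  79.41]
58.61 [585.62 219.58  74.  ] f [ 0.  -0.4 -0.1] [585.15 219.46  73.4 ]
58.88 [585.62 219.58  68.  ] f [-0.6 -0.1 -0.1] [585.15 219.44  67.41]
59.16 [585.62 219.58  62.  ] f [-0.1  0.2 -0.3] [585.14 219.46  61.42]
59.43 [585.62 219.58  57.  ] f [-0.1 -0.5 -0.5] [585.22 219.47  56.53]
```

Run:
```python
from h import *
B=np.load('F0.npy'); F0,M0=B[:3],B[3:]
c=np.array([585.95,219.3,57]); cr=[180,0,107.8]
for z in (55.5,55,54.6,54.3,54.0,53.7):
    c[2]=z; move_l(list(c),cr,40); f,m,o=avg(F0,M0,4,.008)
    print(round(o['t'],2),'f',f.round(1),o['tcp_pos'].round(2))
    if f[2]>1.5: break
wait(.15); f,m,o=avg(F0,M0,4,.008); print(f,o['tcp_pos'])
snap('w_seat')
grip(30); wait(.1); o=st('open')
p=o['tcp_pos']; move_l([p[0],p[1],p[2]+75],None,120); wait(.1); st('up')
snap('w_end'); snap('s_end','side')
a=cv2.imread('pics/w_end.png')[130:330,150:360]; cv2.imwrite('pics/w_endc.png',cv2.resize(a,None,fx=2.8,fy=2.8,interpolation=cv2.INTER_CUBIC))
a=cv2.imread('pics/s_end.png')[120:220,200:330]; cv2.imwrite('pics/s_endc.png',cv2.resize(a,None,fx=5,fy=5,interpolation=cv2.INTER_CUBIC))
```

```text
59.72 f [ 0.  -0.  -0.3] [585.99 219.31  55.5 ]
60.0 f [-0.1  0.1  0.1] [585.95 219.31  55.02]
60.28 f [-0.4 -0.2  0.1] [585.9  219.32  54.57]
60.57 f [ 0.2  0.2 -0.1] [585.94 219.29  54.28]
60.85 f [-1.3 -0.5  2.3] [585.94 219.29  54.25]
[-1.61265755 -0.65356357  3.18039663] [585.96231133 219.30658202  54.26676509]
open 61.51 tcp [586.02 219.29  53.92] rot [179.99  -0.   107.8 ] F [ 0.9 -0.7  0.1] M [-0.039  0.006  0.024] g 29.9
up 62.38 tcp [584.91 219.   127.41] rot [-1.7984e+02 -1.0000e-02  1.0780e+02] F [ 1.1 -0.2 -0.2] M [-0.026  0.079 -0.051] g 30.3
```

View pics/w_endc.png

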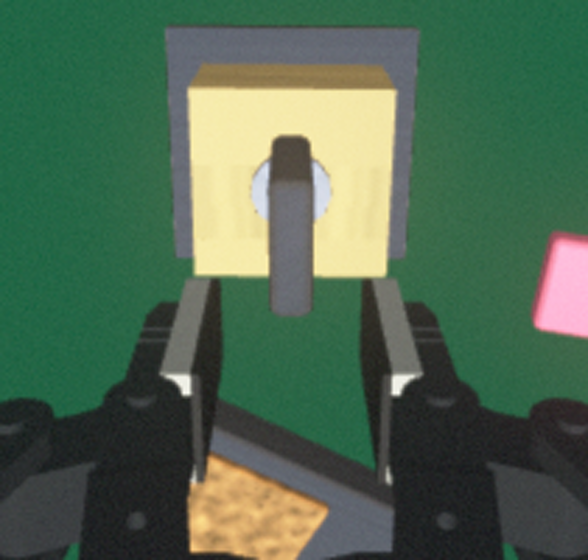

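View pics/s_endc.png

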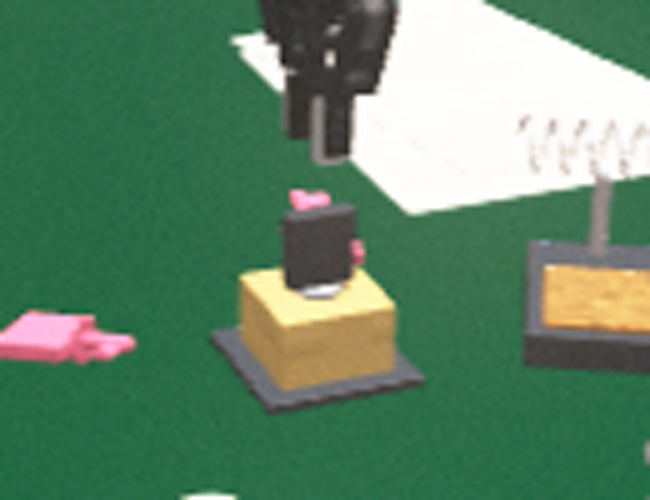

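The key stands upright in the small dock, collar on the wood (crop 291,190), and the fingers are clear of it. I hand the job in at about 62.5 s.

Run:
```python
from h import *
sign_off();
```

```text
the job is handed in; nothing more can be done
```

I carried out the whole sequence and handed the job in at about 62.5 s of the 72 s allowed. `sign_off` gives no verdict, so success is not confirmed.

- **Into the lock:** I took the dark key from the smaller dock and lowered it in under force guard. The collar seated at TCP z 79.24, against 79.27 predicted, with the wrist force peaking near 8 N.
- **Turn to the stop:** I turned it clockwise about 88° by tool yaw. The turning moment rose from about 0.055 to 0.14 N m and the side force kept climbing, which I estimate as about 5 N on the far stop. The rise was gradual rather than sharp, because the key has play in the hole.
- **Back home and out:** I returned it to the starting yaw (96.14° against 96.1°), and it drew out without jamming.
- **Back in the dock:** It made contact at TCP z 54.26, against 54.27 when I first gripped it. The last pictures show it upright, released, collar on the wood and fingers clear.

**Not clean or not checked:**
- **Forces on the way back:** With the collar pressing the lock face, the wrist force reached about 11 N down and 3–5 N sideways. Those are wrist readings; the actual contact forces between key and lock were not visible to me.
- **TCP drift:** The TCP was up to about 2.7 mm off its commanded position there. A wrist picture showed the key had not slipped in the grip.
- **Rotor angle:** I inferred that the rotor was home from the key's yaw and did not measure it.
- **Other objects:** I took no final top view. I felt no unexpected contact, but I did not confirm that every bystander stayed put.

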